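Seat a brass casting in the leak-test fixture and close the clamp over it

TASK

Put the brass casting, flange down, into the round nest of the leak-test fixture and, with the clamp still open, press it down through the drag of the rubber carrier until you feel it sitting solidly on the hidden stop, without ramming it onto the stop. Then swing the red hinged clamp over so that its foot rests on the casting, and let go; leave the steel casting and everything else on the bench alone.

Things in the scene. Friction and masses are not known exactly. Their poses are not given: they have to be found in the camera images.
- brass_casting_center (a point): Brass casting, loose, 0.33 to 0.53 kg, a stepped round: flange 54 mm in diameter over the lowest 16 mm, then a short cone to a plain body 48 mm in diameter from 19 mm up to the flat top at 66 mm; a copper band near the top. It stands flange down, and the bottom edge is chamfered 3 mm. The point is its centre, 33 mm above its underside; z is its axis (up).
- steel_casting_center (a point): Grey steel casting of the same shape and size, a bystander that must stay where it is. The point is its centre, 33 mm up.
- fixture: Leak-test fixture, bolted down: aluminium base 130 (x) by 190 (y) by 12 mm, on it a blue block 84 by 84 mm whose top is 54 mm above the bench, with the round nest in its middle. Origin: on the bench, under the centre of the nest. Its +y points from the nest to the clamp's hinge, z up; the base spans y = -65 to +125 mm.
- nest (a point): Centre of the nest's mouth, level with the blue block's top, 54 mm above the bench. The nest is a vertical hole 57 mm in diameter with a 3 mm chamfer at the mouth. A solid steel stop stands in its middle; its height is not measured: its top lies anywhere from 10 to 30 mm below the mouth, different each time. On the stop the resistance climbs sharply; over 30 N on it is ramming.
- carrier_top (a point): Centre of the top of the black rubber carrier ring inside the nest, 51 mm across, around the stop; it starts 4 to 7 mm below the mouth. The casting meets it first. It slides down with a steady drag of about 9 N, stays where it is left and has no spring. A total push of 14 to 20 N takes the casting down to the stop and seats it surely.
- clamp (a joint): Angle of the red clamp arm about its hinge, rad: 0 is level across the nest, 1.57 upright, larger leans away from the nest (starts open at 1.75 to 2.05; end of travel 2.1). The hinge is damped and rubs (0.1 N m): the 0.25 kg arm stays where it is left while steeper than about 0.9; lower, it sinks slowly by its weight. With its foot on a seated casting it reads 0.01 to 0.27.
- clamp_hinge (a point): Point on the clamp's hinge axis, 85 mm from the nest's axis towards the fixture's +y and 116 mm above the bench; the axis runs along the fixture's x.
- clamp_bar (a point): Middle of the black round cross-bar at the clamp arm's free end, 150 mm from the hinge: bar 18 mm in diameter, 70 mm long, parallel to the hinge axis. The arm is 20 mm wide and 12 mm thick; its rubber foot, 85 mm from the hinge, points down at the nest's centre when closed and reaches 28 mm below the arm's centre line.
- portafilter: Bystander lying on the bench: steel filter holder, 68 mm across, 30 mm high, black handle 140 mm long along its x. Origin under the round head.
- tamper: Bystander: coffee tamper, 58 mm across, 82 mm high, dark wood. Origin under its centre.
- pitcher: Bystander: steel milk jug with a side handle, 84 mm across, 95 mm high. Origin under its centre.
- screwdriver: Bystander: screwdriver lying on the bench.
- brush: Bystander: brush lying on the bench.
- gasket: Bystander: orange rubber ring, 72 mm across, 8 mm thick. Origin under its centre.
Mind the look-alikes: they are no part of the job. Of the things shaped like the part that bears brass_casting_center, the brass one is meant.

How it is judged:
By the outcome, as a careful person would: the job done as asked, in the order asked, and still so for the second after the job is handed in, with the robot touching nothing.
It also fails if it takes over 72 s, if anything falls off the work surface, if the arm or the gripper's body presses on something with over 40 N, if the wrist force passes 120 N, or if a joint passes its speed limit or range.

ROBOT

A 7-joint arm with a two-finger parallel gripper is mounted at the origin on the work surface. World frame = base frame: x ahead of the robot, y to its left, z up, the work surface at z = 0. Lengths are in m, angles in rad, forces in N, time in s.
With the tool pointing down it reaches from about 0.425 to 0.875 m from the base axis. Payload 4.7 kg.
Tool frame: the origin (TCP) lies midway between the tips of the shut fingers; the grasp point (between the pads) lies 19 mm behind it; x points along the fingers, y is the direction in which the jaws open and shut, and the axes are right-handed (so a half turn about x gives the same grasp; the last joint's range is limited). The gripper opens to 87 mm and grips with 3 to 60 N. Pads are 19 mm wide; open, the fingers measure 117 mm over their backs; the gripper's body (75 mm by 190 mm) begins 51 mm behind the grasp point.
Start: joints at [-1.323, 0.321, -0.07, 1.45, 0.023, 1.371, -0.057], TCP at [0.151, 0.632, 0.223] pointing down, gripper open.
Joint ranges: [-2.86, 2.86], [-0.3, 2.09], [-1.38, 1.24], [0.06, 2.45], [-1.56, 4.7], [0.09, 2.05], [-2.69, 2.69]. Speed limits (rad/s): [2.57, 2.57, 3.14, 3.14, 3.14, 3.14, 3.14].

INTERFACE

Orientations are given as a rotation vector (axis times angle).
In Python, from bench import ctrl gives the robot as it stands. The module is installed in compiled form; this text tells all that it offers.
- The arm moves only by the shell command python3 -m jog 'ROWS' [FORCE]. ROWS is JSON, a list of rows, each an object with "rot": the turn, a rotation vector about the tool's x, y, z in units of 5 degrees (1.0 is 5 degrees), a list of three; "travel": the shift along the tool's x, y, z in units of 0.3 m (1.0 is 0.3 m), a list of three; "jaw": the closure, from -1 (fully open) to 1 (shut), so that 0 is half open. In form: [{"rot": [ax, ay, az], "travel": [tx, ty, tz], "jaw": jaw}, ...]. A call has 1 to 8 rows; each row shifts and turns the commanded pose from where the row before left it, along the tool's axes as they then stand; what a row does not reach is not made up. A row lasts 1/10 s, in which the tool goes at most 50 mm and 8.59 degrees, less where a joint would pass 70% of its speed; a pose out of reach is approached as far as the arm can. A call with a number of a shift or a turn outside -1 to 1 is refused whole. A call with a gripper value outside its range is refused whole. The fingers move at their own pace and stop on an object; FORCE is the grip in N (left out, the last holds). Time passes only in rows, so rows that do not move let the fingers close. It gives the time, the measured TCP pose, the force and the opening at its end, in the units of the state.
- ctrl.get_state(): the state, without advancing time (a new reading comes with each control period).
- ctrl.get_image(name): name is "scene" or "top" or "wrist"; returns the picture (400x640x3 uint8, red, green, blue); there is no depth.
- ctrl.camera_model(name): a dict with "mtx" (3x3 intrinsics, pixels), "extrinsics" (4x4, takes a point from world to camera coordinates); the wrist camera has in their place "hand_eye" (4x4, takes a point from camera to tool coordinates, whose origin is the TCP and whose axes are the tool frame's). Camera axes: x right, y up, looking along -z (the intrinsics and any distortion apply to the point x, -y, -z); pixel columns grow to the right and rows downward; lengths in m; the calibration is good to about 2 mm. A picture is of the moment at which its call begins: read the wrist's pose just before it. camera_model takes no time and is no camera call.
- ctrl.close_job(): hands the job in, once; it reports no verdict.
The state is a dict: "time": time; "joint_positions": joint angles; "qd": joint speeds; "joint_torque": joint torques, N m; "position": TCP position; "tool_rot": TCP orientation; "ft_force": force on the tool from outside, world axes, zero at the start; "torque": the same for the moment, N m; "grip_width": opening from 0.0 (shut) to 1.0 (fully open).
Only numpy, scipy, OpenCV 4.12 (cv2) and the standard library are available. Lean on these libraries where they do the work, as an engineer would, in place of code of your own. Each camera call takes 0.05 s, during which the arm holds its last target.

## Working session

There is one attempt and no reset: what is moved stays moved. The work goes in short steps, Python scripts to look and compute and a shell command to move; the robot and the scene stay as the last step left them, time stands still between calls to the robot, and variables do not carry over. Pictures are saved under pics/ and viewed, and the job is handed in when it is done.

```bash
mkdir -p pics; ls
python3 - <<'E'
from bench import ctrl
import cv2, numpy as np
np.set_printoptions(precision=4,suppress=True)
for n in ["scene","top"]:
    im=ctrl.get_image(n); cv2.imwrite(f"pics/{n}0.png",im[:,:,::-1]); m=ctrl.camera_model(n); print(n,m)
print(ctrl.camera_model("wrist")); print(ctrl.get_state())
E
```

```text
pics
scene {'mtx': array([[441.6599,   0.    , 324.1898],
       [  0.    , 441.6599, 199.5086],
       [  0.    ,   0.    ,   1.    ]]), 'extrinsics': array([[ 0.4296,  0.903 ,  0.0003, -0.2554],
       [-0.7022,  0.3339,  0.6289,  0.2877],
       [ 0.5677, -0.2704,  0.7775, -1.8481],
       [ 0.    ,  0.    ,  0.    ,  1.    ]])}
top {'mtx': array([[395.5891,   0.    , 319.2097],
       [  0.    , 395.5891, 201.5812],
       [  0.    ,   0.    ,   1.    ]]), 'extrinsics': array([[ 0.0036, -0.9997,  0.0239,  0.0293],
       [ 0.9965,  0.0055,  0.0831, -0.5122],
       [-0.0832,  0.0235,  0.9963, -1.1437],
       [ 0.    ,  0.    ,  0.    ,  1.    ]])}
{'mtx': array([[314.7475,   0.    , 317.6083],
       [  0.    , 314.7475, 201.3886],
       [  0.    ,   0.    ,   1.    ]]), 'hand_eye': array([[ 0.0012,  0.2633, -0.9647, -0.1626],
       [ 1.    ,  0.0008,  0.0015,  0.001 ],
       [ 0.0011, -0.9647, -0.2633, -0.071 ],
       [ 0.    ,  0.    ,  0.    ,  1.    ]])}
{'time': 0.1, 'joint_positions': array([-1.3229,  0.3217, -0.0701,  1.4516,  0.0226,  1.3708, -0.0569]), 'qd': array([-0.0009, -0.0038,  0.0003, -0.0038, -0.0002,  0.0015,  0.0002]), 'joint_torque': array([ -0.0002, -49.2569,  -0.4058, -31.3405,  -0.0642,   0.0394,
         0.0001]), 'position': array([0.1505, 0.6318, 0.2216]), 'tool_rot': array([ 0.1822,  1.5631, -0.1848]), 'ft_force': array([-0.5191,  1.0684,  0.0148]), 'torque': array([0.0021, 0.0216, 0.0155]), 'grip_width': 1.0024188668701153}
```

View pics/scene0.png

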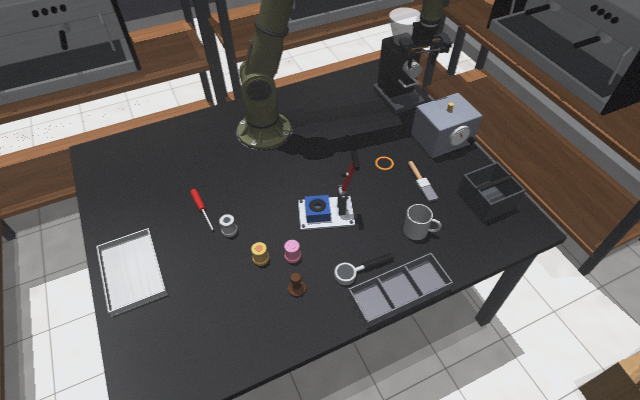

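View pics/top0.png

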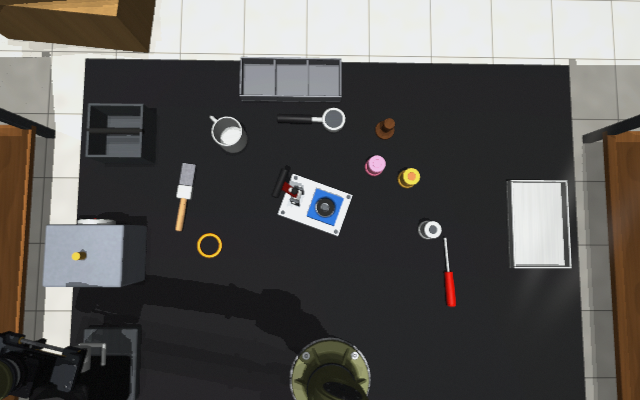

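Candidates in the top view: yellow (409,177), pink (376,165) and grey (430,229). I'll enlarge them to check, and enlarge the fixture too.

Run:
```python
import cv2, numpy as np
t=cv2.imread("pics/top0.png"); s=cv2.imread("pics/scene0.png")
a=cv2.resize(t[150:250,355:455],None,fx=4,fy=4,interpolation=cv2.INTER_CUBIC)
b=cv2.resize(s[205:305,210:310],None,fx=4,fy=4,interpolation=cv2.INTER_CUBIC)
cv2.imwrite("pics/crop1.png",np.hstack([a,b]))
a=cv2.resize(t[160:245,268:368],None,fx=4,fy=4,interpolation=cv2.INTER_CUBIC)
b=cv2.resize(s[145:230,290:390],None,fx=4,fy=4,interpolation=cv2.INTER_CUBIC)
cv2.imwrite("pics/crop2.png",np.hstack([a,b]))
```

```text
(no output)
```

View pics/crop1.png

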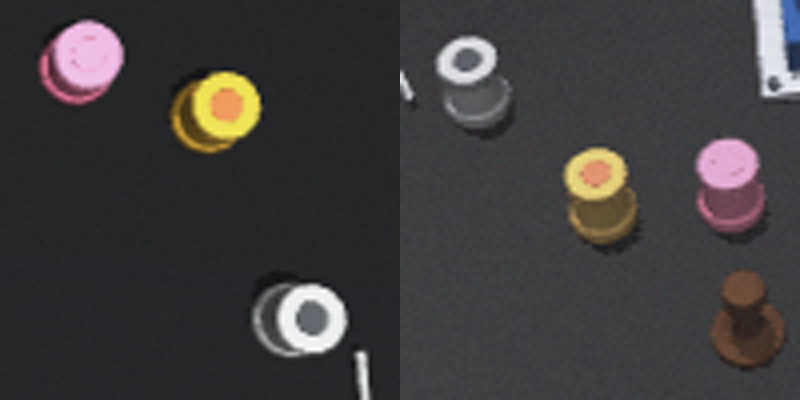

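View pics/crop2.png

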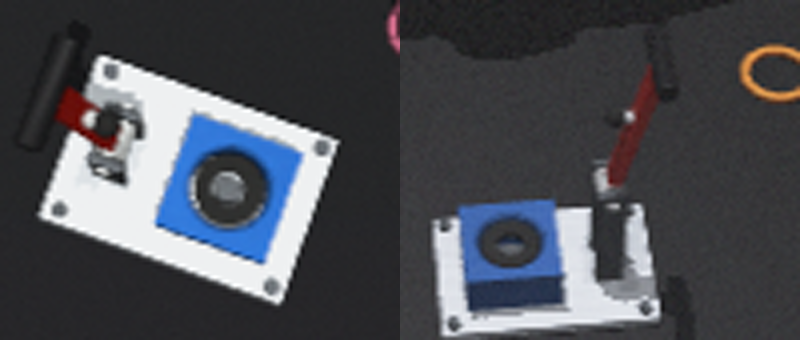

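The yellow one with the copper patch (top 409,177; scene 259,253) is the brass casting. The pink one is a look-alike and the grey one is the steel casting. The clamp stands open to the left in the top view (bar near 282,182). Next I measure positions.

```bash
cat > h.py <<'E'
import cv2, numpy as np
from scipy.spatial.transform import Rotation as R
np.set_printoptions(precision=4,suppress=True)
from bench import ctrl
def ray(cam,uv,pose=None):
    m=ctrl.camera_model(cam);K=m["mtx"]
    d=np.array([(uv[0]-K[0,2])/K[0,0],-(uv[1]-K[1,2])/K[1,1],-1.0])
    if cam=="wrist":
        T=np.eye(4);T[:3,:3]=R.from_rotvec(pose[1]).as_matrix();T[:3,3]=pose[0];T=T@m["hand_eye"]
    else: T=np.linalg.inv(m["extrinsics"])
    return T[:3,3],T[:3,:3]@d
def onplane(cam,uv,z,pose=None):
    o,d=ray(cam,uv,pose);return o+d*(z-o[2])/d[2]
def proj(cam,p,pose=None):
    m=ctrl.camera_model(cam);K=m["mtx"]
    if cam=="wrist":
        T=np.eye(4);T[:3,:3]=R.from_rotvec(pose[1]).as_matrix();T[:3,3]=pose[0];E=np.linalg.inv(T@m["hand_eye"])
    else:E=m["extrinsics"]
    c=E@np.append(p,1);return np.array([K[0,0]*c[0]/-c[2]+K[0,2],K[1,1]*-c[1]/-c[2]+K[1,2]])
def cross(r1,r2):
    (o1,d1),(o2,d2)=r1,r2
    A=np.stack([d1,-d2],1);s=np.linalg.lstsq(A,o2-o1,rcond=None)[0]
    a=o1+s[0]*d1;b=o2+s[1]*d2;return (a+b)/2,np.linalg.norm(a-b)
def blob(mask,seed=None):
    n,l,st,c=cv2.connectedComponentsWithStats(mask.astype(np.uint8))
    return [(st[i],c[i]) for i in range(1,n) if st[i][4]>15]
E
python3 - <<'E'
from h import *
t=cv2.imread("pics/top0.png");s=cv2.imread("pics/scene0.png")
def near(mask,u,v,r):
    yy,xx=np.nonzero(mask);k=(abs(xx-u)<r)&(abs(yy-v)<r);return xx[k],yy[k]
for n,im,box in (("top",t,(395,425,160,195)),("scene",s,(245,275,238,270))):
    hsv=cv2.cvtColor(im,cv2.COLOR_BGR2HSV)
    sub=hsv[box[2]:box[3],box[0]:box[1]]
    m=(sub[...,2]>(200 if n=="top" else 170))&(sub[...,1]>60)
    yy,xx=np.nonzero(m); c=cv2.minEnclosingCircle(np.stack([xx,yy],1).astype(np.float32))
    uv=np.array([(xx.min()+xx.max())/2+box[0],(yy.min()+yy.max())/2+box[2]])
    print(n,uv,c[0][0]+box[0],c[0][1]+box[2],c[1],onplane(n,uv,.066))
    # copper
    m2=m&(sub[...,0]<14); yy,xx=np.nonzero(m2)
    if len(xx):
        uv=np.array([xx.mean()+box[0],yy.mean()+box[2]]);print(" copper",len(xx),uv,onplane(n,uv,.066))
    # blue top
    m=(hsv[...,0]>95)&(hsv[...,0]<125)&(hsv[...,1]>120)&(hsv[...,2]>140)
    for st,c in blob(m): print(" blue",st,c)
    mm=np.zeros_like(m,np.uint8); nn,l,st,c=cv2.connectedComponentsWithStats(m.astype(np.uint8)); i=1+np.argmax(st[1:,4]); mm=(l==i).astype(np.uint8)
    cn,_=cv2.findContours(mm,cv2.RETR_EXTERNAL,cv2.CHAIN_APPROX_NONE);cn=max(cn,key=len)
    h=cv2.convexHull(cn)
    for e in np.arange(1,12,.5):
        q=cv2.approxPolyDP(h,e,True)
        if len(q)==4:break
    P=np.array([onplane(n,p[0],.054) for p in q]);print(q[:,0].tolist());print(P);print(" side",[np.linalg.norm(P[i]-P[i-1]) for i in range(4)],"center",P.mean(0), "ang",[np.degrees(np.arctan2(*(P[i]-P[i-1])[1::-1])) for i in range(4)])
E
```

```text
top [409.5 175.5] 409.11702156066895 177.69149017333984 10.54999828338623 [ 0.5846 -0.2254  0.066 ]
 copper 37 [411. 176.] [ 0.5832 -0.2297  0.066 ]
 blue [307 189  36  37 509] [324.387  206.8369]
[[316, 189], [342, 198], [333, 225], [307, 216]]
[[ 0.5454  0.0418  0.054 ]
 [ 0.52   -0.0329  0.054 ]
 [ 0.4426 -0.0071  0.054 ]
 [ 0.4679  0.0671  0.054 ]]
 side [np.float64(0.0815975114975702), np.float64(0.07887189055128148), np.float64(0.08156608643495802), np.float64(0.07838152961189253)] center [0.494  0.0172 0.054 ] ang [np.float64(-18.076935247098138), np.float64(-108.8512444890049), np.float64(161.5788883104247), np.float64(71.16796023488577)]
scene [259. 251.] 257.70930194854736 251.08139514923096 9.65931510925293 [ 0.5928 -0.2278  0.066 ]
 copper 33 [258.3636 247.8485] [ 0.5808 -0.2255  0.066 ]
 blue [305 195  25  20 249] [316.8313 204.6024]
[[328, 196], [329, 213], [306, 214], [305, 197]]
[[ 0.4747  0.0719  0.054 ]
 [ 0.5439  0.0423  0.054 ]
 [ 0.514  -0.0304  0.054 ]
 [ 0.4441 -0.0031  0.054 ]]
 side [np.float64(0.0810341114721195), np.float64(0.07523221270726371), np.float64(0.07857459069638431), np.float64(0.07509613396738067)] center [0.4942 0.0202 0.054 ] ang [np.float64(67.7902144403548), np.float64(-23.153682117484653), np.float64(-112.30879919570289), np.float64(158.72131091088465)]
```

Run:
```python
from h import *
s=ctrl.get_state(); print(R.from_rotvec(s["tool_rot"]).as_matrix())
t=cv2.imread("pics/top0.png")
for n,uv in (("pink",(376.5,163.5)),("steel",(432.5,229))): print(n,onplane("top",uv,.066))
print("hinge? bar", cross(ray("top",(282,182)),ray("scene",(355,160))))
for e in [(285,168),(276,195)]: print(onplane("top",e,.25))
p=onplane("top",(283,181),.25);print("pitcher",onplane("top",(229,131),.095), "tamper",onplane("top",(387,125),.08))
# base corners holes
W=[(316,0)]
hsv=cv2.cvtColor(t,cv2.COLOR_BGR2HSV);m=((hsv[...,1]<40)&(hsv[...,2]>200));m[:170]=0;m[240:]=0;m[:,:270]=0;m[:,360:]=0
m=cv2.morphologyEx(m.astype(np.uint8),cv2.MORPH_CLOSE,np.ones((3,3)))
c,_=cv2.findContours(m,cv2.RETR_EXTERNAL,cv2.CHAIN_APPROX_NONE);c=max(c,key=len)
r=cv2.boxPoints(cv2.minAreaRect(c));P=np.array([onplane("top",q,.012) for q in r]);print(r,P,[np.linalg.norm(P[i]-P[i-1]) for i in range(4)],P.mean(0),[np.degrees(np.arctan2(*(P[i]-P[i-1])[1::-1])) for i in range(4)])
```

```text
[[-0.0003  0.2316  0.9728]
 [-0.0017  0.9728 -0.2316]
 [-1.     -0.0017  0.0001]]
pink [ 0.6186 -0.131   0.066 ]
steel [ 0.4321 -0.2886  0.066 ]
hinge? bar (array([0.5381, 0.1278, 0.2694]), np.float64(0.008371575297579096))
[0.5725 0.1186 0.25  ]
[0.5079 0.1391 0.25  ]
pitcher [0.7015 0.2852 0.095 ] tamper [ 0.7274 -0.1596  0.08  ]
[[277.7346 213.7338]
 [292.3867 173.225 ]
 [352.1621 194.8459]
 [337.51   235.3547]] [[ 0.4761  0.1538  0.012 ]
 [ 0.5971  0.1117  0.012 ]
 [ 0.5335 -0.0666  0.012 ]
 [ 0.4132 -0.0229  0.012 ]] [np.float64(0.1875594479883663), np.float64(0.1281295442986128), np.float64(0.18933497240273334), np.float64(0.12800734903982575)] [0.505 0.044 0.012] [np.float64(70.38303033707413), np.float64(-19.173729604476183), np.float64(-109.65351475012352), np.float64(160.03198369842568)]
```

Measurements so far:
- **Brass:** about (0.582, -0.228).
- **Nest:** about (0.4945, 0.017).
- **Fixture +y:** about 70.5° in world.
- **Clamp:** about 1.8 rad.

I'll rise, then swing round over the fixture.

```bash
python3 -m jog '[{"rot":[0,0,0],"travel":[-0.14,0,0],"jaw":-1},{"rot":[0,0,0],"travel":[-0.14,0,0],"jaw":-1},{"rot":[0,0,0],"travel":[-0.14,0,0],"jaw":-1},{"rot":[0.85,0,0],"travel":[0,0,0.16],"jaw":-1},{"rot":[0.85,0,0],"travel":[0,0,0.16],"jaw":-1},{"rot":[0.85,0,0],"travel":[0,0,0.16],"jaw":-1},{"rot":[0.85,0,0],"travel":[0,0,0.16],"jaw":-1},{"rot":[0.85,0,0],"travel":[0,0,0.16],"jaw":-1}]' 40
python3 -m jog '[{"rot":[0.85,0,0],"travel":[0,0,0.16],"jaw":-1},{"rot":[0.85,0,0],"travel":[0,0,0.16],"jaw":-1},{"rot":[0.85,0,0],"travel":[0,0,0.16],"jaw":-1},{"rot":[0.85,0,0],"travel":[0,0,0.16],"jaw":-1},{"rot":[0.85,0,0],"travel":[0,0,0.16],"jaw":-1},{"rot":[0.85,0,0],"travel":[0,0,0.16],"jaw":-1},{"rot":[0.85,0,0],"travel":[0,0,0.16],"jaw":-1},{"rot":[0,0,0],"travel":[0,0,0],"jaw":-1}]'
python3 - <<'E'
from h import *
s=ctrl.get_state();print(s["joint_positions"],R.from_rotvec(s["tool_rot"]).as_matrix())
E
```

```text
time: 0.9
position: [0.3736, 0.5423, 0.3477]
tool_rot: [0.475, 1.518, -0.477]
ft_force: [0.6, 0.8, 0.2]
grip_width: 1.005
time: 1.7
position: [0.6017, 0.2884, 0.3483]
tool_rot: [0.882, 1.378, -0.888]
ft_force: [-0.0, -0.8, 0.4]
grip_width: 0.999
[-0.7219  0.3427  0.3262  1.1943 -0.1015  1.6214  0.0128] [[ 0.0024  0.9084  0.4182]
 [-0.0061  0.4182 -0.9083]
 [-1.     -0.0004  0.0065]]
```

```bash
python3 -m jog '[{"rot":[0.85,0,0],"travel":[0,0,0.16],"jaw":-1},{"rot":[0.85,0,0],"travel":[0,0,0.16],"jaw":-1},{"rot":[0.85,0,0],"travel":[0,0,0.16],"jaw":-1},{"rot":[0.85,0,0],"travel":[0,0,0.16],"jaw":-1},{"rot":[0.85,0,0],"travel":[0,0,0.16],"jaw":-1},{"rot":[0,0,0],"travel":[0,0,0],"jaw":-1},{"rot":[0,0,0],"travel":[0,0,0],"jaw":-1}]'
python3 - <<'E'
from h import *
s=ctrl.get_state();im=ctrl.get_image("wrist");cv2.imwrite("pics/w1.png",im[:,:,::-1]);p=(s["position"],s["tool_rot"]);np.savez("w1.npz",p=np.array(p))
print(s["position"],s["joint_positions"],proj("wrist",[.4945,.017,.054],p))
E
```

```text
time: 2.4
position: [0.6672, 0.0688, 0.3483]
tool_rot: [1.155, 1.243, -1.156]
ft_force: [0.2, -0.1, 0.5]
grip_width: 0.999
[0.6672 0.0688 0.3483] [-0.4697  0.3629  0.4695  1.1881 -0.1616  1.6268  0.0371] [199.2954 192.7645]
```

View pics/w1.png

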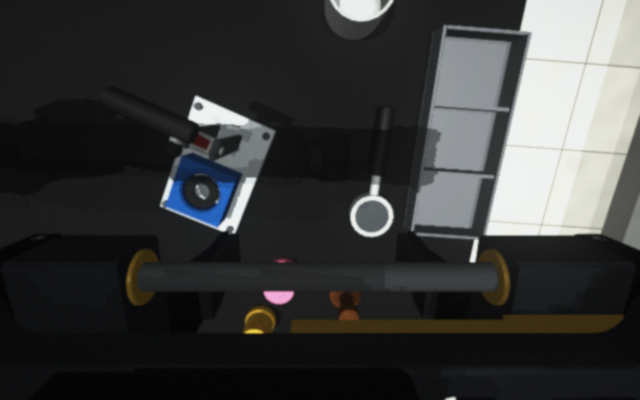

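Wrist view: the nest is at (201,191), predicted (199,193), so they agree. Brass shows at (260,320), partly behind the gripper. I'll move on and look again.

```bash
python3 -m jog '[{"rot":[0.85,0,0],"travel":[0,0,0.16],"jaw":-1},{"rot":[0.85,0,0],"travel":[0,0,0.16],"jaw":-1},{"rot":[0.85,0,0],"travel":[0,-0.03,0.16],"jaw":-1},{"rot":[0,0,0],"travel":[0,0,0],"jaw":-1},{"rot":[0,0,0],"travel":[0,0,0],"jaw":-1}]'
python3 - <<'E'
from h import *
s=ctrl.get_state();im=ctrl.get_image("wrist");cv2.imwrite("pics/w2.png",im[:,:,::-1]);p=(s["position"],s["tool_rot"]);np.savez("w2.npz",p=np.array(p))
print(s["position"],s["joint_positions"],proj("wrist",[.582,-.228,.066],p))
E
```

```text
time: 2.95
position: [0.6584, -0.0718, 0.3487]
tool_rot: [1.317, 1.138, -1.315]
ft_force: [0.9, 0.9, -0.5]
grip_width: 0.999
[ 0.6584 -0.0718  0.3487] [-0.3252  0.3516  0.5559  1.2157 -0.1843  1.623   0.0473] [283.2843 273.5212]
```

View pics/w2.png

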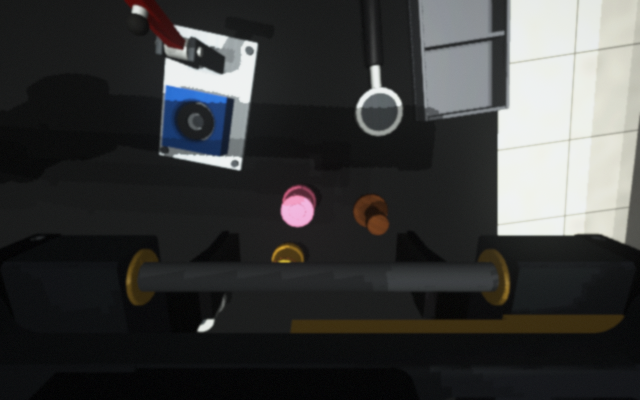

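Brass sits behind the gripper's cross-bar at (287,255). Two more rows should clear it.

```bash
python3 -m jog '[{"rot":[0.85,0,0],"travel":[0,-0.03,0.16],"jaw":-1},{"rot":[0.85,0,0],"travel":[0,-0.03,0.16],"jaw":-1},{"rot":[0,0,0],"travel":[0,0,0],"jaw":-1},{"rot":[0,0,0],"travel":[0,0,0],"jaw":-1}]'
cat > mb.py <<'E'
from h import *
import sys
s=ctrl.get_state();im=ctrl.get_image("wrist")[:,:,::-1].copy();cv2.imwrite(f"pics/{sys.argv[1]}.png",im);p=(s["position"],s["tool_rot"]);np.savez(sys.argv[1]+".npz",p=np.array(p))
print(s["position"],s["joint_positions"],proj("wrist",[.582,-.228,.066],p),proj("wrist",[.4945,.017,.054],p))
hsv=cv2.cvtColor(im,cv2.COLOR_BGR2HSV);m=(hsv[...,0]<32)&(hsv[...,0]>3)&(hsv[...,1]>90)&(hsv[...,2]>150);m[255:]=0
for st,c in blob(m): print(st,c,onplane("wrist",c,.066,p),onplane("wrist",st[:2]+(st[2:4]-1)/2,.066,p))
E
python3 mb.py w3
```

```text
time: 3.4
position: [0.6237, -0.162, 0.3487]
tool_rot: [1.423, 1.057, -1.421]
ft_force: [0.4, 0.8, 0.2]
grip_width: 1.005
[ 0.6237 -0.162   0.3487] [-0.2429  0.3146  0.6162  1.2693 -0.1814  1.6119  0.0493] [302.9966 218.6025] [186.9259  68.6421]
[291 196   9  11  20] [294.25 199.9 ] [ 0.5784 -0.1968  0.066 ] [ 0.579  -0.1987  0.066 ]
[288 203  33  31 811] [304.2503 218.2824] [ 0.5839 -0.2281  0.066 ] [ 0.5837 -0.2275  0.066 ]
```

View pics/w3.png

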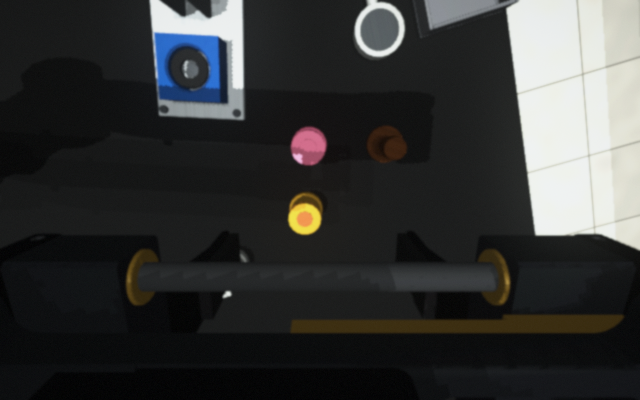

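Brass is at (304,218), which gives (0.584, -0.228). This agrees with the fixed cameras.

```bash
cat > d.py <<'E'
from h import *
import sys
t=np.array([float(a) for a in sys.argv[1:4]]);s=ctrl.get_state();M=R.from_rotvec(s["tool_rot"]).as_matrix()
print("delta tool units",M.T@(t-s["position"])/.3,"z-angle",np.degrees(np.arctan2(M[1,2],M[0,2])),"tilt",M[:,0],"q",s["joint_positions"],"pos",s["position"],"f",s["ft_force"])
E
python3 d.py .5835 -.228 .036
python3 - <<'E'
from h import *
for n,uv in (("w1",(201.5,191)),("w3",(190,68))):
    p=np.load(n+".npz")["p"];print(n,onplane("wrist",uv,.054,p))
for n in("w1","w3"):
    im=cv2.imread(f"pics/{n}.png");p=np.load(n+".npz")["p"];hsv=cv2.cvtColor(im,cv2.COLOR_BGR2HSV)
    m=((hsv[...,0]>95)&(hsv[...,0]<125)&(hsv[...,1]>120)&(hsv[...,2]>120)).astype(np.uint8);m=cv2.morphologyEx(m,cv2.MORPH_OPEN,np.ones((3,3)))
    c,_=cv2.findContours(m,cv2.RETR_CCOMP,cv2.CHAIN_APPROX_NONE)
    for k in c:
        if len(k)>40:
            e=cv2.fitEllipse(k);b=cv2.boundingRect(k);print(n,b,e[0],e[1],onplane("wrist",e[0],.054,p))
E
```

```text
delta tool units [ 1.0407 -0.0657  0.2568] z-angle -106.63584338666116 tilt [ 0.0004  0.0019 -1.    ] q [-0.2439  0.3152  0.6146  1.269  -0.1818  1.6118  0.0493] pos [ 0.6243 -0.1604  0.3484] f [-0.5265 -0.2388  0.0682]
w1 [0.4978 0.0203 0.054 ]
w3 [0.4988 0.0165 0.054 ]
w1 (165, 181, 69, 45) (200.49630737304688, 197.22308349609375) (47.18197250366211, 60.88956069946289) [0.496  0.0106 0.054 ]
w3 (155, 33, 65, 57) (187.4217529296875, 62.04001998901367) (61.536354064941406, 69.12726593017578) [0.4984 0.0244 0.054 ]
```

```bash
python3 -m jog '[{"rot":[0,0,0],"travel":[0,-0.033,0.128],"jaw":-1},{"rot":[0,0,0],"travel":[0,-0.033,0.129],"jaw":-1},{"rot":[0,0,0],"travel":[0.15,0,0],"jaw":-1},{"rot":[0,0,0],"travel":[0.15,0,0],"jaw":-1},{"rot":[0,0,0],"travel":[0.15,0,0],"jaw":-1},{"rot":[0,0,0],"travel":[0.15,0,0],"jaw":-1},{"rot":[0,0,0],"travel":[0.12,0,0],"jaw":-1},{"rot":[0,0,0],"travel":[0,0,0],"jaw":-1}]'
python3 d.py .5835 -.228 .036
python3 - <<'E'
from h import *
im=ctrl.get_image("wrist");cv2.imwrite("pics/w4.png",im[:,:,::-1])
E
```

```text
time: 4.25
position: [0.5798, -0.2262, 0.1265]
tool_rot: [1.416, 1.068, -1.426]
ft_force: [0.2, 0.3, 0.3]
grip_width: 0.999
delta tool units [0.3014 0.0168 0.0027] z-angle -106.57170000949873 tilt [-0.0104  0.0041 -0.9999] q [-0.1601  0.3743  0.6107  1.6521 -0.2265  1.1983  0.2141] pos [ 0.5798 -0.2262  0.1265] f [0.209  0.3263 0.3207]
```

View pics/w4.png

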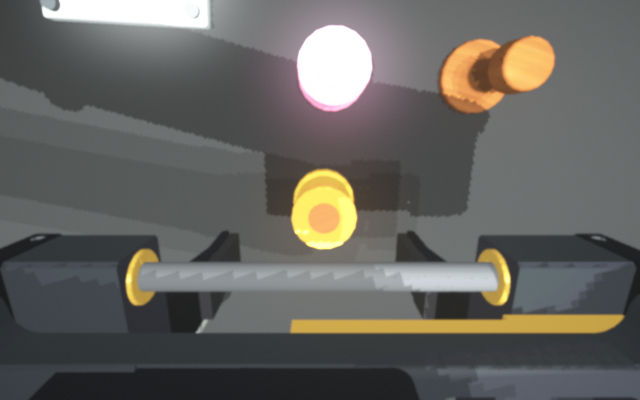

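```bash
python3 mb.py w5; python3 d.py .5835 -.228 .036; python3 -c "
from h import *
p=np.load('w5.npz')['p'];print(onplane('wrist',(324,216.5),.066,p))"
```

```text
[ 0.5817 -0.2278  0.1301] [-0.1598  0.3718  0.6122  1.6476 -0.2259  1.1996  0.2138] [317.5333 215.3359] [  68.8383 -113.2705]
[ 493   35   53   56 2245] [519.3501  62.4601] [ 0.7411 -0.1642  0.066 ] [ 0.7409 -0.1642  0.066 ]
[ 435   38   63   73 2581] [461.9721  76.0562] [ 0.7032 -0.1616  0.066 ] [ 0.706  -0.1611  0.066 ]
[ 288  167   66   80 4057] [320.1582 206.1018] [ 0.586  -0.2216  0.066 ] [ 0.5861 -0.222   0.066 ]
[135 249  20   6  82] [144.5122 252.1585] [ 0.4434 -0.2183  0.066 ] [ 0.4436 -0.2178  0.066 ]
[481 249  20   6  83] [490.5542 252.1325] [ 0.7025 -0.2953  0.066 ] [ 0.7025 -0.2947  0.066 ]
delta tool units [ 0.3226 -0.0001 -0.0041] z-angle -106.67526727875062 tilt [-0.0005  0.0006 -1.    ] q [-0.1595  0.3698  0.6136  1.6445 -0.2256  1.1997  0.2138] pos [ 0.5832 -0.2292  0.1328] f [ 0.1567 -0.5938  0.7   ]
[ 0.5864 -0.2303  0.066 ]
```

```bash
python3 -m jog '[{"rot":[0,0,0],"travel":[0.11,0.005,0],"jaw":-1},{"rot":[0,0,0],"travel":[0.11,0,0],"jaw":-1},{"rot":[0,0,0],"travel":[0.1,0,0],"jaw":-1},{"rot":[0,0,0],"travel":[0,0,0],"jaw":-1},{"rot":[0,0,0],"travel":[0,0,0],"jaw":-1},{"rot":[0,0,0],"travel":[0,0,0],"jaw":-1}]' 50
python3 d.py .584 -.2285 .036
```

```text
time: 4.95
position: [0.586, -0.2326, 0.0399]
tool_rot: [1.425, 1.051, -1.419]
ft_force: [0.6, -1.1, -0.1]
grip_width: 1.001
delta tool units [ 0.0128 -0.0103 -0.0112] z-angle -106.85669532135562 tilt [ 0.0051 -0.0013 -1.    ] q [-0.1242  0.4714  0.5797  1.7192 -0.2948  1.0335  0.2625] pos [ 0.586  -0.2326  0.0399] f [ 0.6132 -1.1235 -0.0793]
```

```bash
python3 -m jog '[{"rot":[0,0,0],"travel":[0,0,0],"jaw":-1},{"rot":[0,0,0],"travel":[0,0,0],"jaw":-1},{"rot":[0,0,0],"travel":[0,0,0],"jaw":-1}]' 50
python3 d.py .584 -.2285 .036
```

```text
time: 5.25
position: [0.5839, -0.2321, 0.0374]
tool_rot: [1.424, 1.054, -1.422]
ft_force: [0.5, -0.4, 0.4]
grip_width: 0.996
delta tool units [ 0.0047 -0.0031 -0.0115] z-angle -106.89312692019763 tilt [ 0.0013 -0.0001 -1.    ] q [-0.1238  0.4731  0.579   1.7225 -0.2951  1.0327  0.2627] pos [ 0.5839 -0.2321  0.0374] f [ 0.5006 -0.385   0.4383]
```

```bash
python3 -m jog '[{"rot":[0,0,0],"travel":[0.003,0,-0.01],"jaw":-1},{"rot":[0,0,0],"travel":[0,0,0],"jaw":-1},{"rot":[0,0,0],"travel":[0,0,0],"jaw":1},{"rot":[0,0,0],"travel":[0,0,0],"jaw":1},{"rot":[0,0,0],"travel":[0,0,0],"jaw":1},{"rot":[0,0,0],"travel":[0,0,0],"jaw":1},{"rot":[0,0,0],"travel":[0,0,0],"jaw":1},{"rot":[0,0,0],"travel":[0,0,0],"jaw":1}]' 50
python3 d.py .584 -.2285 .036
```

```text
time: 6.05
position: [0.5836, -0.2289, 0.0356]
tool_rot: [1.423, 1.056, -1.424]
ft_force: [-0.5, 0.5, 2.1]
grip_width: 0.544
delta tool units [-0.0013  0.0007 -0.0017] z-angle -106.89639111091498 tilt [-0.0014  0.0007 -1.    ] q [-0.1277  0.4744  0.5778  1.7246 -0.2951  1.032   0.2582] pos [ 0.5836 -0.2289  0.0356] f [-0.5126  0.5254  2.0805]
```

Gripped: 0.544 × 87 mm = 47 mm, which matches the 48 mm body. Now I lift.

```bash
python3 -m jog '[{"rot":[0,0,0],"travel":[-0.05,0,0],"jaw":1},{"rot":[0,0,0],"travel":[-0.13,0,0],"jaw":1},{"rot":[0,0,0],"travel":[-0.14,0,0],"jaw":1},{"rot":[0,0,0],"travel":[-0.14,0,0],"jaw":1},{"rot":[0,0,0],"travel":[-0.14,0,0],"jaw":1},{"rot":[0,0,0],"travel":[-0.1,0,0],"jaw":1},{"rot":[0,0,0],"travel":[0,0,0],"jaw":1},{"rot":[0,0,0],"travel":[0,0,0],"jaw":1}]'
python3 d.py .4965 .0175 .16
python3 -m jog '[{"rot":[-1,0,0],"travel":[0,0,0],"jaw":1},{"rot":[-1,0,0],"travel":[0,0,0],"jaw":1},{"rot":[-1,0,0],"travel":[0,0,0],"jaw":1},{"rot":[-1,0,0],"travel":[0,0,0],"jaw":1},{"rot":[-1,0,0],"travel":[0,0,0],"jaw":1},{"rot":[-1,0,0],"travel":[0,0,0],"jaw":1},{"rot":[-1,0,0],"travel":[0,0,0],"jaw":1},{"rot":[-1,0,0],"travel":[0,0,0],"jaw":1}]'
python3 d.py .4965 .0175 .16
```

```text
time: 6.85
position: [0.584, -0.2291, 0.2457]
tool_rot: [1.424, 1.055, -1.423]
ft_force: [-0.4, 0.5, -4.3]
grip_width: 0.539
delta tool units [ 0.2858 -0.5183 -0.7016] z-angle -106.90255659371032 tilt [ 0.0004  0.0002 -1.    ] q [-0.181   0.2958  0.6413  1.4991 -0.1782  1.4052  0.1738] pos [ 0.584  -0.2291  0.2457] f [-0.3701  0.503  -4.3241]
time: 7.65
position: [0.5828, -0.2284, 0.2425]
tool_rot: [0.904, 1.38, -0.906]
ft_force: [0.2, 1.1, -3.8]
grip_width: 0.539
delta tool units [ 0.2777  0.0612 -0.8657] z-angle -66.69189187246798 tilt [-0.005   0.0014 -1.    ] q [-0.1053  0.2859  0.5422  1.4996 -0.1474  1.4024  0.8513] pos [ 0.5828 -0.2284  0.2425] f [ 0.2072  1.1341 -3.8248]
```

```bash
python3 -m jog '[{"rot":[-1,0,0],"travel":[0,0,0],"jaw":1},{"rot":[-1,0,0],"travel":[0,0,0],"jaw":1},{"rot":[-1,0,0],"travel":[0,0,0],"jaw":1},{"rot":[-1,0,0],"travel":[0,0,0],"jaw":1},{"rot":[-1,0,0],"travel":[0,0,0],"jaw":1},{"rot":[-1,0,0],"travel":[0,0,0],"jaw":1},{"rot":[-1,0,0],"travel":[0,0,0],"jaw":1},{"rot":[-1,0,0],"travel":[0,0,0],"jaw":1}]'
python3 -m jog '[{"rot":[-1,0,0],"travel":[0,0,0],"jaw":1},{"rot":[-1,0,0],"travel":[0,0,0],"jaw":1},{"rot":[-1,0,0],"travel":[0,0,0],"jaw":1},{"rot":[-1,0,0],"travel":[0,0,0],"jaw":1},{"rot":[-1,0,0],"travel":[0,0,0],"jaw":1},{"rot":[0,0,0],"travel":[0,0,0],"jaw":1}]'
python3 d.py .48 -.09 .24
```

```text
time: 8.45
position: [0.5828, -0.2284, 0.2425]
tool_rot: [0.366, 1.545, -0.365]
ft_force: [-0.7, 0.2, -3.7]
grip_width: 0.539
time: 9.05
position: [0.5829, -0.2285, 0.2428]
tool_rot: [0.027, 1.575, -0.025]
ft_force: [-1.0, 0.3, -4.0]
grip_width: 0.539
delta tool units [ 0.0115  0.4501 -0.3581] z-angle -1.8857783816041016 tilt [-0.0047  0.0015 -1.    ] q [ 0.0094  0.2728  0.397   1.4949 -0.1055  1.4     1.9496] pos [ 0.5829 -0.2285  0.2428] f [-1.0437  0.3051 -3.9991]
```

```bash
python3 -m jog '[{"rot":[0,0,0],"travel":[0,0.112,-0.09],"jaw":1},{"rot":[0,0,0],"travel":[0,0.113,-0.09],"jaw":1},{"rot":[0,0,0],"travel":[0,0.112,-0.09],"jaw":1},{"rot":[0,0,0],"travel":[0,0.113,-0.09],"jaw":1},{"rot":[-1,0,0],"travel":[0,0,0],"jaw":1},{"rot":[-1,0,0],"travel":[0,0,0],"jaw":1},{"rot":[-1,0,0],"travel":[0,0,0],"jaw":1},{"rot":[-1,0,0],"travel":[0,0,0],"jaw":1}]'
python3 -m jog '[{"rot":[-1,0,0],"travel":[0,0,0],"jaw":1},{"rot":[-1,0,0],"travel":[0,0,0],"jaw":1},{"rot":[-1,0,0],"travel":[0,0,0],"jaw":1},{"rot":[0,0,0],"travel":[0,0,0],"jaw":1},{"rot":[0,0,0],"travel":[0,0,0],"jaw":1},{"rot":[0,0,0],"travel":[0,0,0],"jaw":1}]'
python3 d.py .4965 .0175 .16; python3 mb.py w6
```

```text
time: 9.85
position: [0.4798, -0.0904, 0.2442]
tool_rot: [-0.249, 1.559, 0.25]
ft_force: [0.3, -0.0, -3.5]
grip_width: 0.54
time: 10.45
position: [0.4805, -0.0906, 0.2451]
tool_rot: [-0.451, 1.524, 0.451]
ft_force: [0.4, 0.6, -3.4]
grip_width: 0.546
delta tool units [0.2838 0.2729 0.241 ] z-angle 32.983796956582445 tilt [-0.0009  0.0001 -1.    ] q [-0.1824 -0.0427  0.3065  1.8135  0.0131  1.3698  2.2677] pos [ 0.4805 -0.0906  0.2451] f [ 0.3553  0.5881 -3.3982]
[ 0.4805 -0.0906  0.2451] [-0.1824 -0.0427  0.3065  1.8135  0.0131  1.3698  2.2677] [164.9833 191.2433] [386.6236 237.338 ]
[ 270  189   96   66 4833] [317.1821 226.257 ] [ 0.5244 -0.063   0.066 ] [ 0.5194 -0.0658  0.066 ]
[210 249  14   6  61] [216.6066 252.0492] [ 0.6157 -0.1449  0.066 ] [ 0.6152 -0.1453  0.066 ]
[413 250  12   5  47] [418.617  252.3191] [0.4868 0.0548 0.066 ] [0.4865 0.0544 0.066 ]
```

View pics/w6.png

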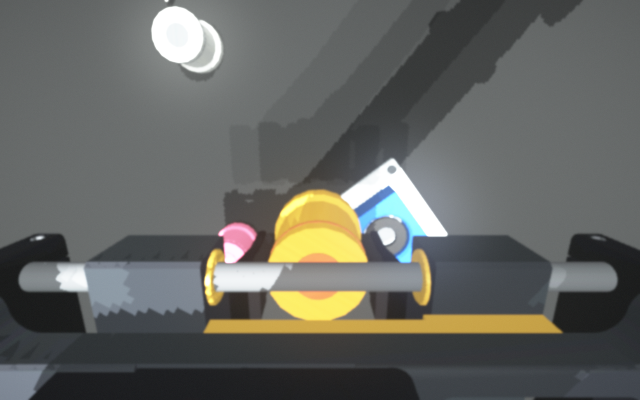

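The camera sees what lies on the tool's -z side. The nest ring shows at about (388,235), predicted (387,237). Enlarging it.

Run:
```python
import cv2
a=cv2.imread("pics/w6.png")[150:280,340:460]
cv2.imwrite("pics/c6.png",cv2.resize(a,None,fx=4.5,fy=4.5,interpolation=cv2.INTER_CUBIC))
```

```text
(no output)
```

View pics/c6.png

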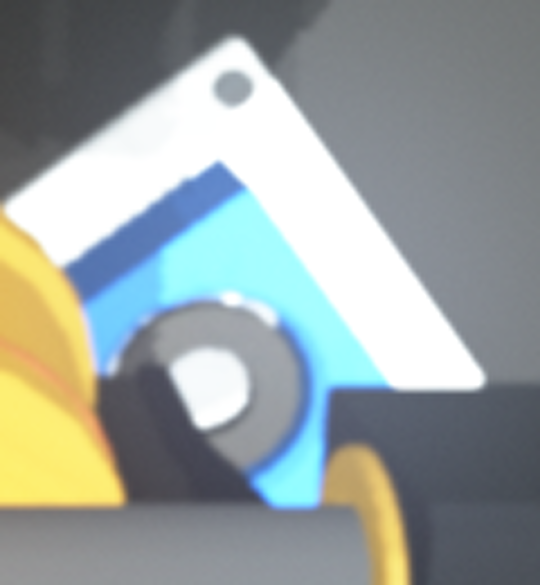

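Run:
```python
from h import *
p=np.load("w6.npz")["p"]
for z in(.054,.048,.034):print(z,onplane("wrist",(386.5,236.8),z,p))
print("block corner",onplane("wrist",(340+245/4.5,150+188/4.5),.054,p))
a=np.radians(70.5);y=np.array([np.cos(a),np.sin(a)]);x=np.array([np.sin(a),-np.cos(a)])
c=onplane("wrist",(340+245/4.5,150+188/4.5),.054,p)[:2];print("nest from corner",c+.042*x+.042*y, c-.042*x*-1+.042*y, c+.042*y-.042*x)
# casting top in hand: at tip+0.030
print("casting in hand top centre at tip z +.03:",onplane("wrist",(318.5,279),p[0][2]+.030,p), p[0])
```

```text
0.054 [0.494  0.0165 0.054 ]
0.048 [0.4953 0.0189 0.048 ]
0.034 [0.4981 0.0247 0.034 ]
block corner [ 0.4441 -0.0087  0.054 ]
nest from corner [0.4977 0.0169] [0.4977 0.0169] [0.4185 0.0449]
casting in hand top centre at tip z +.03: [ 0.483  -0.0886  0.2751] [ 0.4805 -0.0906  0.2451]
```

```bash
python3 d.py .4957 .0175 .108
```

```text
delta tool units [0.4576 0.2745 0.2388] z-angle 33.00478176708944 tilt [-0.0006  0.0001 -1.    ] q [-0.1823 -0.0428  0.3065  1.8133  0.0131  1.3698  2.2681] pos [ 0.4806 -0.0906  0.2453] f [-0.6446  0.6868 -3.3285]
```

```bash
python3 -m jog '[{"rot":[0,0,0],"travel":[0,0.092,0.08],"jaw":1},{"rot":[0,0,0],"travel":[0,0.092,0.08],"jaw":1},{"rot":[0,0,0],"travel":[0,0.091,0.079],"jaw":1},{"rot":[-1,0,0],"travel":[0,0,0],"jaw":1},{"rot":[-1,0,0],"travel":[0,0,0],"jaw":1},{"rot":[-1,0,0],"travel":[0,0,0],"jaw":1},{"rot":[0,0,0],"travel":[0,0,0],"jaw":1},{"rot":[0,0,0],"travel":[0,0,0],"jaw":1}]'
python3 d.py .4957 .0175 .108
python3 - <<'E'
from h import *
ims=[ctrl.get_image(n)[:,:,::-1] for n in("scene","top")]
a=cv2.resize(ims[0][100:230,250:400],(600,520),interpolation=cv2.INTER_CUBIC)
cv2.imwrite("pics/s7.png",a)
E
```

```text
time: 11.3
position: [0.4958, 0.0176, 0.2456]
tool_rot: [-0.654, 1.47, 0.654]
ft_force: [-0.1, -0.1, -3.5]
grip_width: 0.544
delta tool units [ 0.4586 -0.0002 -0.0004] z-angle 47.944749670940574 tilt [-0.0001  0.0001 -1.    ] q [-0.2882 -0.0227  0.1966  1.7949  0.0044  1.369   2.315 ] pos [0.4958 0.0176 0.2456] f [-0.0682 -0.1174 -3.5266]
```

View pics/s7.png

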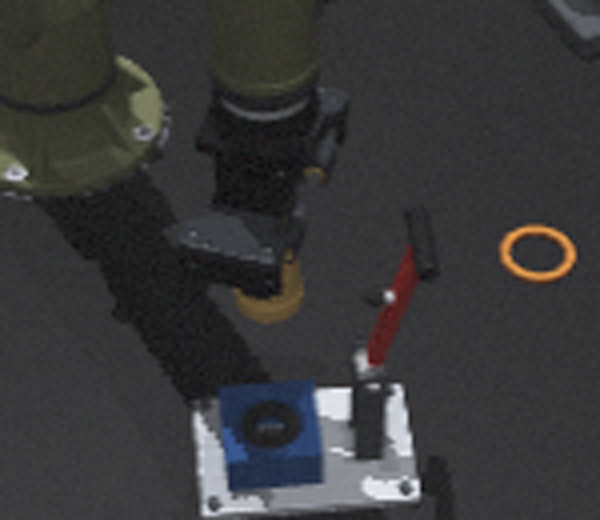

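The casting hangs above the nest, and the clamp clears the gripper. Descending to 17 mm above the mouth.

```bash
python3 -m jog '[{"rot":[0,0,0],"travel":[0.12,0,0],"jaw":1},{"rot":[0,0,0],"travel":[0.12,0,0],"jaw":1},{"rot":[0,0,0],"travel":[0.12,0,0],"jaw":1},{"rot":[0,0,0],"travel":[0.1,0,0],"jaw":1},{"rot":[0,0,0],"travel":[0,0,0],"jaw":1},{"rot":[0,0,0],"travel":[0,0,0],"jaw":1},{"rot":[0,0,0],"travel":[0,0,0],"jaw":1}]'
python3 d.py .4957 .0175 .0956;  python3 - <<'E'
from h import *
ims=[ctrl.get_image(n)[:,:,::-1] for n in("scene","top")]
a=cv2.resize(ims[0][150:230,280:380],(500,400),interpolation=cv2.INTER_CUBIC)
cv2.imwrite("pics/s8.png",a);cv2.imwrite("pics/t8.png",ims[1])
s=ctrl.get_state();im=ctrl.get_image("wrist")[:,:,::-1];cv2.imwrite("pics/w8.png",im);np.savez("w8.npz",p=np.array((s["position"],s["tool_rot"])))
E
```

```text
time: 12.1
position: [0.4976, 0.0178, 0.1098]
tool_rot: [-0.656, 1.466, 0.654]
ft_force: [0.1, -0.4, -3.9]
grip_width: 0.536
delta tool units [ 0.0474  0.0042 -0.0051] z-angle 48.07880010938269 tilt [ 0.0038  0.0006 -1.    ] q [-0.2806  0.083   0.2005  1.9704 -0.0189  1.0861  2.338 ] pos [0.4976 0.0178 0.1098] f [ 0.0901 -0.37   -3.8685]
```

View pics/s8.png

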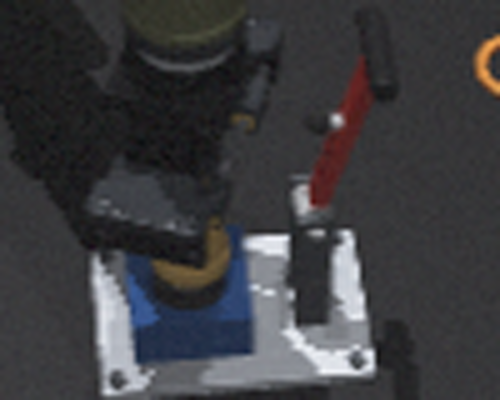

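View pics/w8.png

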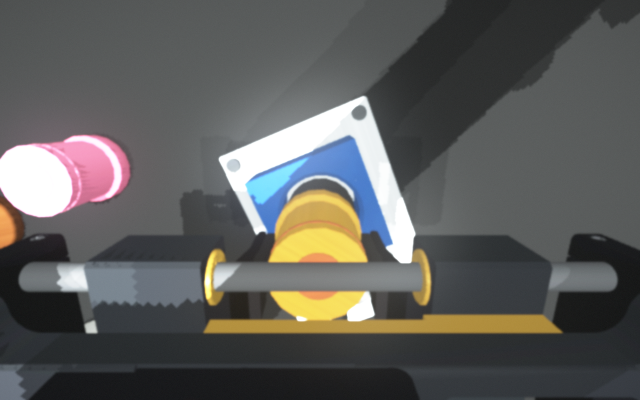

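Run:
```python
from h import *
p=np.load("w8.npz")["p"];M=R.from_rotvec(p[1]).as_matrix();print(p[0])
im=cv2.imread("pics/w8.png")
for r in (28.5,31.5): 
  for n in((.4957,.0175),(.4976,.0178)): print(r,n,proj("wrist",np.array([*n,.054])-M[:,2]*r/1000,p))
# flange far edge of the casting (centre on TCP) bottom+16
print("flange",proj("wrist",p[0]+M[:,0]*.0196-M[:,2]*.027,p),"body top far edge",proj("wrist",p[0]-M[:,0]*.0304-M[:,2]*.024,p))
a=im[150:260,240:400];cv2.imwrite("pics/c8.png",cv2.resize(a,None,fx=5,fy=5,interpolation=cv2.INTER_CUBIC))
```

```text
[0.4975 0.0178 0.1098]
28.5 (0.4957, 0.0175) [319.9898 175.5417]
28.5 (0.4976, 0.0178) [318.2653 177.6312]
31.5 (0.4957, 0.0175) [319.9935 171.318 ]
31.5 (0.4976, 0.0178) [318.2629 173.4226]
flange [318.3228 191.8083] body top far edge [318.4583 224.5724]
```

View pics/c8.png

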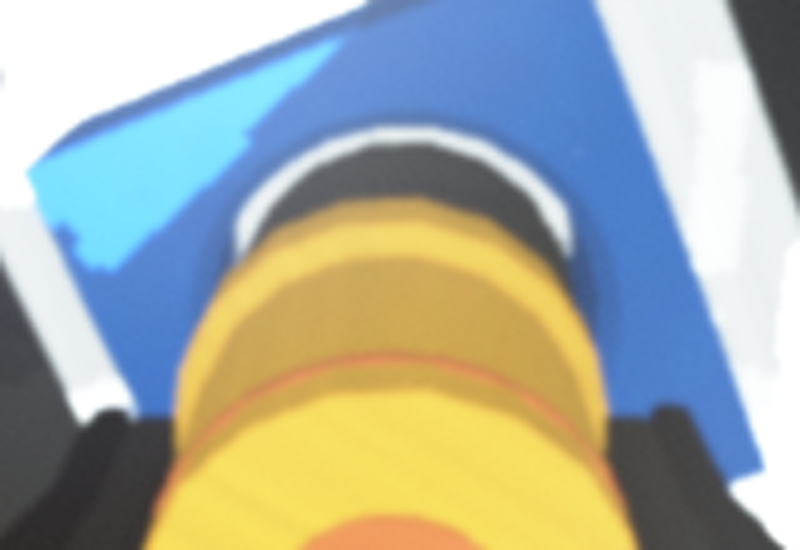

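Wrist-view check: the mouth chamfer centre is at about (321,175 top edge) and the casting axis at column 318. The relative offset suggests TCP target (0.4958, 0.0184). Stepping to it.

```bash
python3 -m jog '[{"rot":[0,0,0],"travel":[0.02,0,0],"jaw":1},{"rot":[0,0,0],"travel":[0,0,0],"jaw":1},{"rot":[0,0,0],"travel":[0,0,0],"jaw":1},{"rot":[0,0,0],"travel":[0,0,0],"jaw":1}]' 60
python3 d.py .4958 .0184 .0896
```

```text
time: 12.65
position: [0.4958, 0.0177, 0.1017]
tool_rot: [-0.656, 1.469, 0.656]
ft_force: [0.2, 0.3, -4.7]
grip_width: 0.539
delta tool units [0.0402 0.0017 0.0018] z-angle 48.1104886121026 tilt [-0.  0. -1.] q [-0.2801  0.0914  0.2005  1.9796 -0.0207  1.0726  2.34  ] pos [0.4958 0.0177 0.1017] f [ 0.1516  0.3368 -4.652 ]
```

```bash
python3 -m jog '[{"rot":[0,0,0],"travel":[0.015,0.0015,0.002],"jaw":1},{"rot":[0,0,0],"travel":[0.015,0,0],"jaw":1},{"rot":[0,0,0],"travel":[0.01,0,0],"jaw":1},{"rot":[0,0,0],"travel":[0,0,0],"jaw":1},{"rot":[0,0,0],"travel":[0,0,0],"jaw":1}]' 60
python3 d.py .4958 .0184 .086
python3 -m jog '[{"rot":[0,0,0],"travel":[0.007,0,0],"jaw":1},{"rot":[0,0,0],"travel":[0,0,0],"jaw":1},{"rot":[0,0,0],"travel":[0,0,0],"jaw":1}]'
```

```text
time: 13.15
position: [0.4958, 0.0184, 0.0895]
tool_rot: [-0.656, 1.47, 0.656]
ft_force: [-0.7, 0.2, -3.8]
grip_width: 0.539
delta tool units [ 0.0116 -0.0001  0.0001] z-angle 48.10655951502836 tilt [-0.0003 -0.     -1.    ] q [-0.2799  0.1059  0.1999  1.9912 -0.0242  1.0471  2.3414] pos [0.4958 0.0184 0.0895] f [-0.6899  0.2166 -3.7905]
time: 13.45
position: [0.4959, 0.0184, 0.0876]
tool_rot: [-0.656, 1.469, 0.656]
ft_force: [-0.7, 0.1, -3.1]
grip_width: 0.537
```

```bash
python3 -m jog '[{"rot":[0,0,0],"travel":[0.005,0,0],"jaw":1},{"rot":[0,0,0],"travel":[0,0,0],"jaw":1},{"rot":[0,0,0],"travel":[0,0,0],"jaw":1}]'; python3 -m jog '[{"rot":[0,0,0],"travel":[0.005,0,0],"jaw":1},{"rot":[0,0,0],"travel":[0,0,0],"jaw":1},{"rot":[0,0,0],"travel":[0,0,0],"jaw":1}]'; python3 -m jog '[{"rot":[0,0,0],"travel":[0.005,0,0],"jaw":1},{"rot":[0,0,0],"travel":[0,0,0],"jaw":1},{"rot":[0,0,0],"travel":[0,0,0],"jaw":1}]'
```

```text
time: 13.75
position: [0.4958, 0.0184, 0.086]
tool_rot: [-0.656, 1.47, 0.656]
ft_force: [-0.7, -0.5, -4.4]
grip_width: 0.54
time: 14.05
position: [0.496, 0.0184, 0.0849]
tool_rot: [-0.656, 1.469, 0.656]
ft_force: [-2.2, -0.1, -0.1]
grip_width: 0.541
time: 14.35
position: [0.496, 0.0184, 0.0837]
tool_rot: [-0.656, 1.469, 0.656]
ft_force: [-2.6, -1.2, 5.5]
grip_width: 0.54
```

Contact. Net push is about 9–10 N, the carrier drag, with the casting bottom about 6 mm below the mouth as expected. I'll ease sideways slightly and go on in 1 mm steps.

```bash
python3 -m jog '[{"rot":[0,0,0],"travel":[0.003,0.002,-0.0015],"jaw":1},{"rot":[0,0,0],"travel":[0,0,0],"jaw":1},{"rot":[0,0,0],"travel":[0.003,0,0],"jaw":1},{"rot":[0,0,0],"travel":[0,0,0],"jaw":1}]'; python3 -m jog '[{"rot":[0,0,0],"travel":[0.003,0,0],"jaw":1},{"rot":[0,0,0],"travel":[0,0,0],"jaw":1},{"rot":[0,0,0],"travel":[0,0,0],"jaw":1}]';  python3 -m jog '[{"rot":[0,0,0],"travel":[0.003,0,0],"jaw":1},{"rot":[0,0,0],"travel":[0,0,0],"jaw":1},{"rot":[0,0,0],"travel":[0,0,0],"jaw":1}]'
```

```text
time: 14.75
position: [0.4959, 0.0184, 0.0822]
tool_rot: [-0.656, 1.468, 0.655]
ft_force: [-1.3, 0.1, 5.6]
grip_width: 0.542
time: 15.05
position: [0.4959, 0.0183, 0.0813]
tool_rot: [-0.656, 1.468, 0.655]
ft_force: [-1.9, -1.2, 5.9]
grip_width: 0.542
time: 15.35
position: [0.4959, 0.0184, 0.0805]
tool_rot: [-0.656, 1.468, 0.655]
ft_force: [-1.8, -1.7, 6.3]
grip_width: 0.542
```

```bash
python3 -m jog '[{"rot":[0,0,0],"travel":[0.002,0.001,0],"jaw":1},{"rot":[0,0,0],"travel":[0.002,0,0],"jaw":1},{"rot":[0,0,0],"travel":[0,0,0],"jaw":1}]'
```

```text
time: 15.65
position: [0.4959, 0.0184, 0.0794]
tool_rot: [-0.656, 1.468, 0.655]
ft_force: [-2.2, -1.8, 6.7]
grip_width: 0.539
```

```bash
python3 d.py .4958 .0184 .08
```

```text
delta tool units [-0.0019  0.0004 -0.0002] z-angle 48.09169904051797 tilt [ 0.0022 -0.0001 -1.    ] q [-0.2792  0.1166  0.1997  2.0022 -0.0268  1.023   2.3432] pos [0.4959 0.0184 0.0794] f [-2.2383 -1.766   6.6935]
```

```bash
python3 -m jog '[{"rot":[0,0,0],"travel":[0.002,0,-0.002],"jaw":1},{"rot":[0,0,0],"travel":[0.002,0,0],"jaw":1},{"rot":[0,0,0],"travel":[0,0,0],"jaw":1}]'
```

```text
time: 15.95
position: [0.4959, 0.0183, 0.0784]
tool_rot: [-0.656, 1.467, 0.655]
ft_force: [-1.9, -0.1, 7.0]
grip_width: 0.54
```

```bash
python3 -m jog '[{"rot":[0,0,0],"travel":[0.002,0,0],"jaw":1},{"rot":[0,0,0],"travel":[0.002,0,0],"jaw":1},{"rot":[0,0,0],"travel":[0,0,0],"jaw":1}]'
```

```text
time: 16.25
position: [0.4959, 0.0183, 0.0772]
tool_rot: [-0.656, 1.467, 0.655]
ft_force: [-2.0, -1.3, 6.6]
grip_width: 0.542
```

```bash
python3 -m jog '[{"rot":[0,0,0],"travel":[0.002,0,-0.001],"jaw":1},{"rot":[0,0,0],"travel":[0.002,0,0],"jaw":1},{"rot":[0,0,0],"travel":[0,0,0],"jaw":1}]'
```

```text
time: 16.55
position: [0.4958, 0.0183, 0.0761]
tool_rot: [-0.656, 1.466, 0.655]
ft_force: [-1.2, -0.6, 7.1]
grip_width: 0.54
```

```bash
python3 -m jog '[{"rot":[0,0,0],"travel":[0.002,0,0],"jaw":1},{"rot":[0,0,0],"travel":[0.002,0,0],"jaw":1},{"rot":[0,0,0],"travel":[0,0,0],"jaw":1}]'
```

```text
time: 16.85
position: [0.4958, 0.0183, 0.0749]
tool_rot: [-0.656, 1.466, 0.655]
ft_force: [-2.8, -0.1, 7.4]
grip_width: 0.54
```

```bash
python3 -m jog '[{"rot":[0,0,0],"travel":[0.002,0,-0.001],"jaw":1},{"rot":[0,0,0],"travel":[0.002,0,0],"jaw":1},{"rot":[0,0,0],"travel":[0,0,0],"jaw":1}]'
```

```text
time: 17.15
position: [0.4959, 0.0183, 0.0738]
tool_rot: [-0.656, 1.466, 0.655]
ft_force: [-1.7, -0.2, 7.7]
grip_width: 0.543
```

```bash
python3 -m jog '[{"rot":[0,0,0],"travel":[0.002,0,0],"jaw":1},{"rot":[0,0,0],"travel":[0.002,0,0],"jaw":1},{"rot":[0,0,0],"travel":[0,0,0],"jaw":1}]'; python3 d.py .4958 .0184 .08
```

```text
time: 17.45
position: [0.4958, 0.0183, 0.0726]
tool_rot: [-0.656, 1.466, 0.655]
ft_force: [-1.2, -0.3, 7.5]
grip_width: 0.537
delta tool units [-0.0248  0.0002  0.0003] z-angle 48.10841579193635 tilt [ 0.0037  0.001  -1.    ] q [-0.2779  0.1239  0.1996  2.0099 -0.0299  1.0067  2.3465] pos [0.4958 0.0183 0.0726] f [-1.2451 -0.2855  7.5032]
```

```bash
python3 -m jog '[{"rot":[0,0,0],"travel":[0.002,0,0],"jaw":1},{"rot":[0,0,0],"travel":[0.002,0,0],"jaw":1},{"rot":[0,0,0],"travel":[0,0,0],"jaw":1}]'
```

```text
time: 17.75
position: [0.4959, 0.0183, 0.0719]
tool_rot: [-0.656, 1.466, 0.655]
ft_force: [-2.9, 0.6, 10.1]
grip_width: 0.541
```

```bash
python3 -m jog '[{"rot":[0,0,0],"travel":[0.002,0,0],"jaw":1},{"rot":[0,0,0],"travel":[0.002,0,0],"jaw":1},{"rot":[0,0,0],"travel":[0,0,0],"jaw":1}]'
```

```text
time: 18.05
position: [0.496, 0.0184, 0.0719]
tool_rot: [-0.656, 1.465, 0.655]
ft_force: [-5.9, -1.1, 19.4]
grip_width: 0.54
```

The tip stopped at z = 0.0719 while the force climbed sharply to 19.4 N, or about 23.6 N total with the weight, under the 30 N limit. It is seated, with the underside about 17.7 mm below the mouth. I'll ease off before releasing.

```bash
python3 -m jog '[{"rot":[0,0,0],"travel":[-0.003,0,0],"jaw":1},{"rot":[0,0,0],"travel":[0,0,0],"jaw":1},{"rot":[0,0,0],"travel":[0,0,0],"jaw":1}]'
```

```text
time: 18.35
position: [0.4959, 0.0183, 0.0719]
tool_rot: [-0.656, 1.465, 0.655]
ft_force: [-3.6, -0.5, 12.5]
grip_width: 0.538
```

That holds at about 16.7 N total with no position change. Releasing.

```bash
python3 -m jog '[{"rot":[0,0,0],"travel":[-0.003,0,0],"jaw":1},{"rot":[0,0,0],"travel":[0,0,0],"jaw":1},{"rot":[0,0,0],"travel":[0,0,0],"jaw":-0.5},{"rot":[0,0,0],"travel":[0,0,0],"jaw":-0.5},{"rot":[0,0,0],"travel":[0,0,0],"jaw":-0.5},{"rot":[0,0,0],"travel":[0,0,0],"jaw":-0.5},{"rot":[0,0,0],"travel":[0,0,0],"jaw":-0.5}]'; python3 d.py .4958 .0184 .12
```

```text
time: 19.05
position: [0.4939, 0.0178, 0.0702]
tool_rot: [-0.656, 1.47, 0.656]
ft_force: [-0.6, -0.7, -1.0]
grip_width: 0.745
delta tool units [-0.166  -0.0032  0.0056] z-angle 48.10616773427756 tilt [-0.0003 -0.     -1.    ] q [-0.2778  0.1262  0.1998  2.0129 -0.0296  1.0056  2.3467] pos [0.4939 0.0178 0.0702] f [-0.6069 -0.7108 -1.0444]
```

Released with an opening of 65 mm. Rising and closing the fingers.

```bash
python3 -m jog '[{"rot":[0,0,0],"travel":[-0.04,0,0],"jaw":-0.5},{"rot":[0,0,0],"travel":[-0.1,0,0],"jaw":-0.5},{"rot":[0,0,0],"travel":[-0.15,0,0],"jaw":-0.5},{"rot":[0,0,0],"travel":[-0.15,0,0],"jaw":-0.5},{"rot":[0,0,0],"travel":[-0.15,0,0],"jaw":1},{"rot":[0,0,0],"travel":[-0.15,0,0],"jaw":1},{"rot":[0,0,0],"travel":[-0.15,0,0],"jaw":1},{"rot":[0,0,0],"travel":[0,0,0],"jaw":1}]' 20; python3 d.py .5526 .1787 .34
```

```text
time: 19.85
position: [0.4968, 0.0178, 0.3454]
tool_rot: [-0.657, 1.457, 0.652]
ft_force: [-0.0, 0.1, 0.1]
grip_width: 0.471
delta tool units [0.0213 0.2199 0.5233] z-angle 48.092742387513596 tilt [ 0.0128  0.002  -0.9999] q [-0.2949 -0.0541  0.1972  1.6286  0.0099  1.5531  2.3121] pos [0.4968 0.0178 0.3454] f [-0.0467  0.1274  0.0644]
```

```bash
python3 -m jog '[{"rot":[0,0,0],"travel":[0,0.055,0.131],"jaw":1},{"rot":[0,0,0],"travel":[0,0.055,0.131],"jaw":1},{"rot":[0,0,0],"travel":[0,0.055,0.131],"jaw":1},{"rot":[0,0,0],"travel":[0,0.055,0.13],"jaw":1},{"rot":[0,0,0],"travel":[0,0,0],"jaw":1},{"rot":[0,0,0],"travel":[0,0,0],"jaw":1},{"rot":[0,0,0],"travel":[0,0,0],"jaw":1}]'; python3 d.py .5526 .1787 .26
python3 - <<'E'
from h import *
s=ctrl.get_state();im=ctrl.get_image("wrist")[:,:,::-1];cv2.imwrite("pics/w9.png",im);p=(s["position"],s["tool_rot"]);np.savez("w9.npz",p=np.array(p))
sc=ctrl.get_image("scene")[:,:,::-1];cv2.imwrite("pics/s9.png",cv2.resize(sc[110:230,270:420],(600,480),interpolation=cv2.INTER_CUBIC))
print("bar",proj("wrist",[.5355,.1306,.262],p),"nest",proj("wrist",[.4958,.0184,.054],p))
E
```

```text
time: 20.55
position: [0.5498, 0.1769, 0.3376]
tool_rot: [-0.655, 1.47, 0.654]
ft_force: [-0.1, 0.0, 0.5]
grip_width: 0.002
delta tool units [ 0.2587 -0.003   0.0108] z-angle 47.99146758922042 tilt [ 0.0001 -0.0009 -1.    ] q [-0.4286  0.1353  0.0799  1.4492 -0.0099  1.5577  2.0592] pos [0.5498 0.1769 0.3376] f [-0.0919  0.0484  0.5474]
bar [291.1456 152.6246] nest [267.3753  49.672 ]
```

View pics/w9.png

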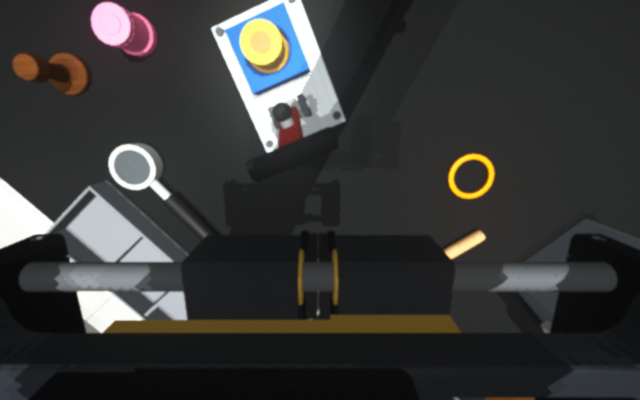

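View pics/s9.png

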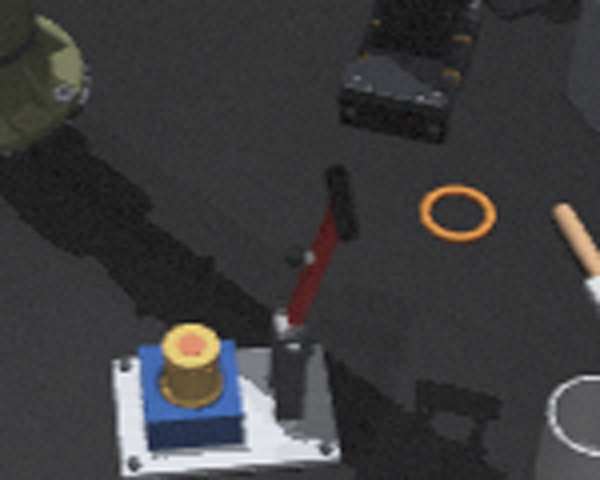

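The casting is upright in the nest at (262,42) and the clamp is still open, its bar at (295,155). Descending behind the bar.

```bash
python3 -m jog '[{"rot":[0,0,0],"travel":[0.12,0,0],"jaw":1},{"rot":[0,0,0],"travel":[0.125,0,0],"jaw":1},{"rot":[0,0,0],"travel":[0,0,0],"jaw":1},{"rot":[0,0,0],"travel":[0,0,0],"jaw":1},{"rot":[0,0,0],"travel":[0,0,0],"jaw":1}]'
cat > c.py <<'E'
from h import *
s=ctrl.get_state();q=s["position"]-np.array([.4958,.0184,0]);a=np.radians(70.5)
print("fix x",q[0]*np.sin(a)-q[1]*np.cos(a),"fix y",q[0]*np.cos(a)+q[1]*np.sin(a),"z",q[2],"f",s["ft_force"],"t",s["time"])
E
python3 c.py
```

```text
time: 21.15
position: [0.5509, 0.1786, 0.2667]
tool_rot: [-0.655, 1.466, 0.655]
ft_force: [0.3, -0.3, -0.1]
grip_width: 0.006
fix x -0.0015216210594798663 fix y 0.16939937226738355 z 0.2666985112011677 f [ 0.3078 -0.2687 -0.0692] t 21.15
```

```bash
python3 -m jog '[{"rot":[0,0,0],"travel":[0,-0.01,-0.025],"jaw":1},{"rot":[0,0,0],"travel":[0,-0.01,-0.025],"jaw":1},{"rot":[0,0,0],"travel":[0,-0.01,-0.025],"jaw":1},{"rot":[0,0,0],"travel":[0,-0.01,-0.025],"jaw":1},{"rot":[0,0,0],"travel":[0,-0.01,-0.025],"jaw":1}]'; python3 c.py
python3 -m jog '[{"rot":[0,0,0],"travel":[0,-0.01,-0.025],"jaw":1},{"rot":[0,0,0],"travel":[0,-0.01,-0.025],"jaw":1},{"rot":[0,0,0],"travel":[0,-0.01,-0.025],"jaw":1}]'; python3 c.py
```

```text
time: 21.65
position: [0.5363, 0.1408, 0.2652]
tool_rot: [-0.655, 1.466, 0.656]
ft_force: [2.5, 2.0, 1.8]
grip_width: 0.004
fix x -0.0026839126329843213 fix y 0.1289262081525674 z 0.2651582985367076 f [2.4549 1.9807 1.7582] t 21.65
time: 21.95
position: [0.5271, 0.1171, 0.2637]
tool_rot: [-0.656, 1.47, 0.656]
ft_force: [-0.0, -0.9, 1.3]
grip_width: 0.008
fix x -0.0034359204162026195 fix y 0.10352250759737659 z 0.26373108289521197 f [-0.0367 -0.8512  1.272 ] t 21.95
```

```bash
python3 -m jog '[{"rot":[0,0,0],"travel":[0,-0.01,-0.025],"jaw":1},{"rot":[0,0,0],"travel":[0,-0.01,-0.025],"jaw":1},{"rot":[0,0,0],"travel":[0.005,-0.01,-0.025],"jaw":1}]'; python3 c.py
python3 - <<'E'
from h import *
sc=ctrl.get_image("scene")[:,:,::-1];cv2.imwrite("pics/s10.png",cv2.resize(sc[110:230,270:420],(600,480),interpolation=cv2.INTER_CUBIC))
E
```

```text
time: 22.25
position: [0.5189, 0.0944, 0.2624]
tool_rot: [-0.656, 1.47, 0.656]
ft_force: [0.6, 0.9, 0.9]
grip_width: 0.003
fix x -0.0036002296077558664 fix y 0.07938633541066714 z 0.26235094215120897 f [0.6459 0.8856 0.9171] t 22.25
```

View pics/s10.png

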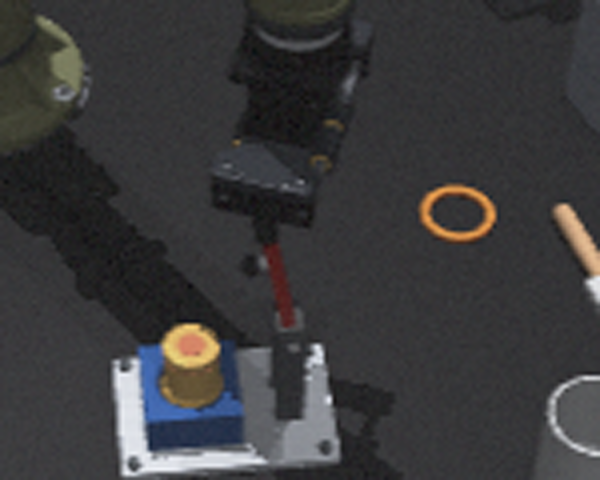

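The clamp is past upright and following the finger. Continuing along the arc.

```bash
python3 -m jog '[{"rot":[0,0,0],"travel":[0.007,-0.01,-0.023],"jaw":1},{"rot":[0,0,0],"travel":[0.007,-0.01,-0.023],"jaw":1},{"rot":[0,0,0],"travel":[0.007,-0.01,-0.023],"jaw":1},{"rot":[0,0,0],"travel":[0.015,-0.011,-0.027],"jaw":1},{"rot":[0,0,0],"travel":[0.016,-0.011,-0.027],"jaw":1},{"rot":[0,0,0],"travel":[0.016,-0.011,-0.027],"jaw":1}]'; python3 c.py
python3 -m jog '[{"rot":[0,0,0],"travel":[0.02,-0.011,-0.027],"jaw":1},{"rot":[0,0,0],"travel":[0.02,-0.011,-0.027],"jaw":1},{"rot":[0,0,0],"travel":[0,0,0],"jaw":1}]'; python3 c.py
python3 - <<'E'
from h import *
sc=ctrl.get_image("scene")[:,:,::-1];cv2.imwrite("pics/s11.png",cv2.resize(sc[110:230,270:420],(600,480),interpolation=cv2.INTER_CUBIC))
E
```

```text
time: 22.9
position: [0.5029, 0.0482, 0.2415]
tool_rot: [-0.656, 1.47, 0.656]
ft_force: [0.5, -0.0, 1.2]
grip_width: 0.007
fix x -0.0032878652363281004 fix y 0.030416487439000255 z 0.24149798604924771 f [ 0.5203 -0.0182  1.22  ] t 22.9
time: 23.2
position: [0.4963, 0.0308, 0.2289]
tool_rot: [-0.654, 1.472, 0.654]
ft_force: [-0.7, -0.5, 0.1]
grip_width: 0.006
fix x -0.0036466769793135627 fix y 0.011827948993428074 z 0.2289093350791145 f [-0.659  -0.4718  0.0774] t 23.2
```

View pics/s11.png

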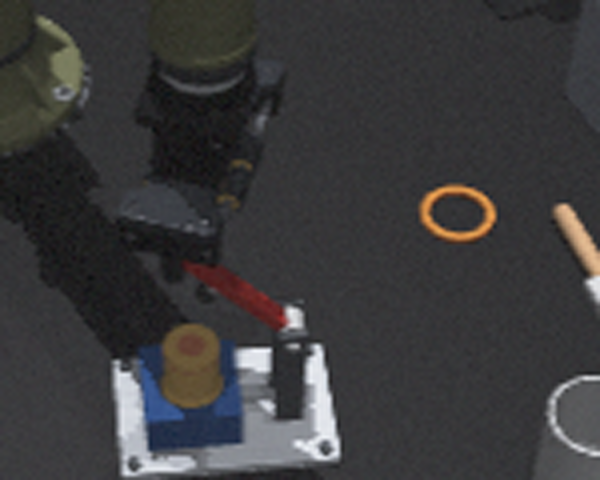

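The clamp is at about 0.8 rad. I'll lift clear and let it sink.

```bash
python3 -m jog '[{"rot":[0,0,0],"travel":[-0.05,0,0],"jaw":1},{"rot":[0,0,0],"travel":[-0.12,0,0],"jaw":1},{"rot":[0,0,0],"travel":[-0.12,0,0],"jaw":1},{"rot":[0,0,0],"travel":[0,0,0],"jaw":1},{"rot":[0,0,0],"travel":[0,0,0],"jaw":1},{"rot":[0,0,0],"travel":[0,0,0],"jaw":1},{"rot":[0,0,0],"travel":[0,0,0],"jaw":1},{"rot":[0,0,0],"travel":[0,0,0],"jaw":1}]'; python3 c.py
python3 - <<'E'
from h import *
sc=ctrl.get_image("scene")[:,:,::-1];cv2.imwrite("pics/s12.png",cv2.resize(sc[110:230,270:420],(600,480),interpolation=cv2.INTER_CUBIC))
E
```

```text
time: 24.05
position: [0.4969, 0.0326, 0.316]
tool_rot: [-0.656, 1.471, 0.656]
ft_force: [0.8, 0.3, 0.2]
grip_width: 0.006
fix x -0.003720347350123418 fix y 0.013764610575165257 z 0.3160029193940276 f [0.8057 0.3152 0.2499] t 24.05
```

View pics/s12.png

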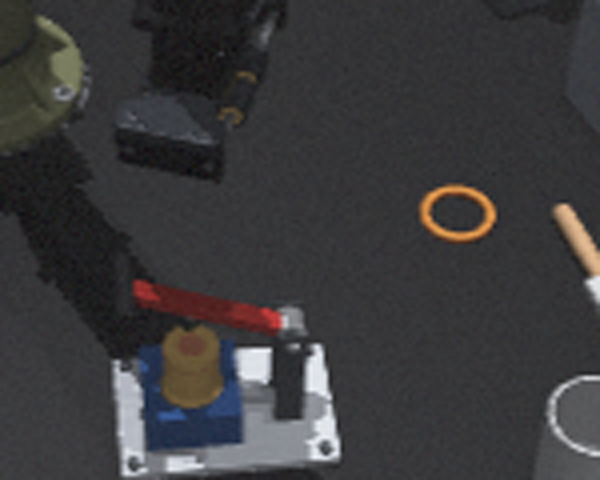

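```bash
for i in 1 2; do python3 -c pass; done; python3 -m jog '[{"rot":[0,0,0],"travel":[-0.1,0,0],"jaw":1},{"rot":[0,0,0],"travel":[-0.05,0,0],"jaw":1},{"rot":[0,0,0],"travel":[0,0,0],"jaw":1},{"rot":[0,0,0],"travel":[0,0,0],"jaw":1},{"rot":[0,0,0],"travel":[0,0,0],"jaw":1},{"rot":[0,0,0],"travel":[0,0,0],"jaw":1},{"rot":[0,0,0],"travel":[0,0,0],"jaw":1},{"rot":[0,0,0],"travel":[0,0,0],"jaw":1}]'
python3 -m jog '[{"rot":[0,0,0],"travel":[0,0,0],"jaw":1},{"rot":[0,0,0],"travel":[0,0,0],"jaw":1},{"rot":[0,0,0],"travel":[0,0,0],"jaw":1},{"rot":[0,0,0],"travel":[0,0,0],"jaw":1},{"rot":[0,0,0],"travel":[0,0,0],"jaw":1},{"rot":[0,0,0],"travel":[0,0,0],"jaw":1},{"rot":[0,0,0],"travel":[0,0,0],"jaw":1},{"rot":[0,0,0],"travel":[0,0,0],"jaw":1}]'
python3 - <<'E'
from h import *
sc=ctrl.get_image("scene")[:,:,::-1];cv2.imwrite("pics/s13.png",cv2.resize(sc[150:230,280:380],(750,600),interpolation=cv2.INTER_CUBIC));cv2.imwrite("pics/s13f.png",sc)
for th in(0,.1,.168,.27,.4):
    y=.085-.15*np.cos(th);z=.116+.15*np.sin(th);P=np.array([.4958+y*.334,.0184+y*.943,z]);u=proj("scene",P);print(th,u,(u-[280,150])*7.5)
E
```

```text
time: 24.9
position: [0.4972, 0.0326, 0.3617]
tool_rot: [-0.656, 1.47, 0.656]
ft_force: [0.3, -0.2, -0.5]
grip_width: 0.008
time: 25.7
position: [0.4973, 0.0326, 0.3621]
tool_rot: [-0.656, 1.469, 0.656]
ft_force: [0.4, -1.1, -0.9]
grip_width: 0.01
0 [297.1453 195.4866] [128.5895 341.1499]
0.1 [297.1575 192.5986] [128.6812 319.4897]
0.168 [297.4252 190.603 ] [130.6887 304.5228]
0.27 [298.2254 187.5848] [136.6906 281.8859]
0.4 [299.9409 183.7423] [149.557  253.0674]
```

View pics/s13.png

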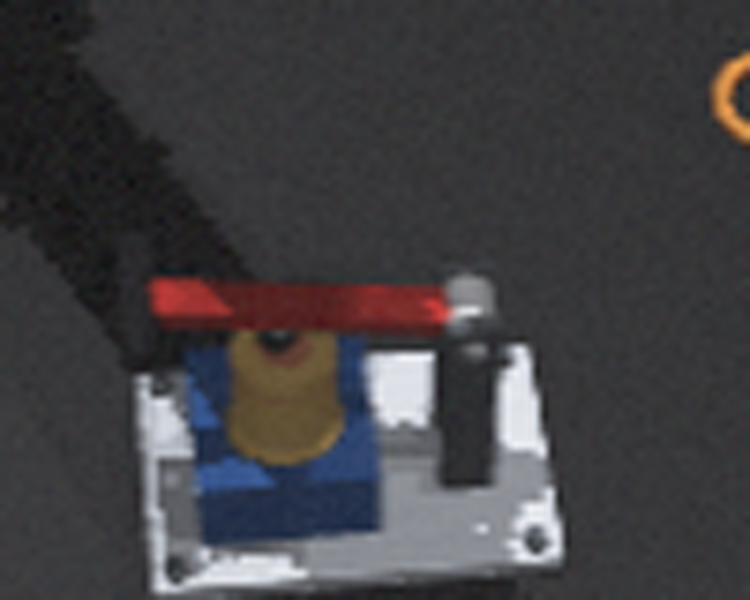

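View pics/s13f.png

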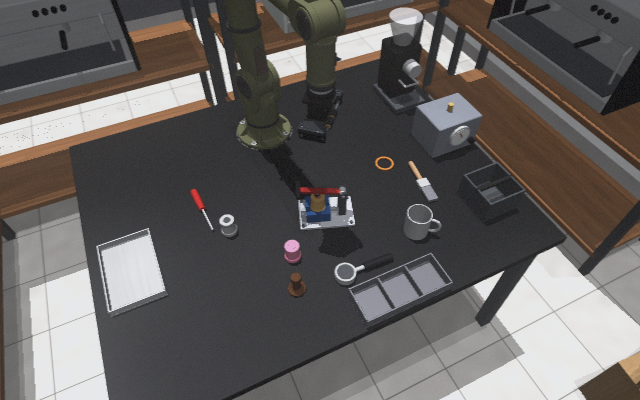

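The foot rests on the casting top. The bar at crop (132,300) reads about 0.18 rad, and I expected 0.17 from the seated depth. I'll check it is static, then hand in.

```bash
python3 -m jog '[{"rot":[0,0,0],"travel":[0,0,0],"jaw":1},{"rot":[0,0,0],"travel":[0,0,0],"jaw":1},{"rot":[0,0,0],"travel":[0,0,0],"jaw":1},{"rot":[0,0,0],"travel":[0,0,0],"jaw":1},{"rot":[0,0,0],"travel":[0,0,0],"jaw":1},{"rot":[0,0,0],"travel":[0,0,0],"jaw":1}]'
python3 - <<'E'
from h import *
sc=ctrl.get_image("scene")[:,:,::-1];o=cv2.imread("pics/s13f.png")
hs=[cv2.cvtColor(i.copy()[150:230,280:380],cv2.COLOR_BGR2HSV) for i in(o,sc)]
for h in hs:
    m=((h[...,0]<8)|(h[...,0]>172))&(h[...,1]>150)&(h[...,2]>60);yy,xx=np.nonzero(m);print(len(xx),xx.mean(),yy.mean())
s=ctrl.get_state();print(s["time"],s["qd"],s["ft_force"])
ctrl.close_job()
E
```

```text
time: 26.35
position: [0.4973, 0.0326, 0.3621]
tool_rot: [-0.656, 1.469, 0.656]
ft_force: [0.4, 0.0, 0.6]
grip_width: 0.008
188 39.1968085106383 40.16489361702128
188 39.601063829787236 40.148936170212764
26.4 [ 0.0005 -0.001  -0.0011 -0.0006 -0.0001 -0.0005 -0.0006] [ 0.419  -0.1818  0.7427]
the job is handed in; nothing more can be done
```

The brass casting is seated flange down on the hidden stop, the clamp's foot rests on it, and I handed the job in at about 26 s of the 72 s allowed.

- **Seating:** With the clamp open, I pressed in 1.2 mm steps through a drag of about 10–12 N. The tool then stopped, with the casting's underside about 17.7 mm below the mouth, and the force climbed sharply. The last step took the total push, weight included, to about 23.6 N. That is above the 14–20 N suggested but under the 30 N ramming limit. It held at about 16.7 N without moving when I eased off, and then I released it.
- **Clamp:** I pushed the bar over with the closed fingers at about 2–3 N and let the arm sink the rest of the way. It reads about 0.18 rad in the scene image; the seated depth predicted 0.17.
- **Last checks:** Two pictures more than 0.6 s apart show the clamp staying put. The robot was raised clear and still. The steel casting, the pink look-alike and the other things on the bench look unmoved in the final scene picture.
- **Small disagreements:** The wrist camera read about 2 mm off along the tool's z. I corrected for this by comparing the casting and the nest in the same picture. Side forces of up to about 6 N showed the casting rubbing lightly on the nest wall during the press.

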